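Fit the grease tub's inner lid and take off its dust cover

ROBOT

A 6-joint arm with a two-finger parallel gripper is mounted at the origin on the work surface. World frame = base frame: x ahead of the robot, y to its left, z up, the work surface at z = 0. Lengths are in m, angles in rad, forces in N, time in s.
With the tool pointing down it reaches from about 0.3 to 0.85 m from the base axis. Payload 5.4 kg.
Tool frame: the origin (TCP) lies midway between the tips of the shut fingers; the grasp point (between the pads) lies 19 mm behind it; z points along the fingers, y is the line along which they close (so a half turn about z gives the same grasp; the last joint's range is limited). The gripper opens to 85 mm and grips with 20 to 120 N. Pads are 22 mm wide; open, the fingers measure 114 mm over their backs; the gripper's body (76 mm by 85 mm) begins 54 mm behind the grasp point. The pads swing forward as they close: fully open they stand 13 mm farther back than shut.
Start: joints at [0.931, 0.158, 1.597, -0, 1.386, -0.21], TCP at [0.24, 0.523, 0.231] pointing down, gripper open.
Joint ranges: [-2.91, 2.91], [-0.94, 2.29], [0.18, 2.7], [-1.29, 4.43], [0.17, 2.64], [-3, 3]. Speed limits (rad/s): [2.57, 2.57, 3.14, 3.14, 3.14, 3.14].

INTERFACE

Orientations are given as a rotation vector (axis times angle).
In Python, from plant import robot gives the robot as it stands.
- The arm moves only by the shell command python3 -m crank 'ROWS'. ROWS is JSON, a list of rows, each a list of 3 entries, a list of its own where there are three numbers: the shift along the tool's x, y, z in mm, then the turn, a rotation vector about the tool's x, y, z in rad, then the opening in per cent of the stroke, from 0 (shut) to 100 (fully open). A call has 1 to 20 rows; each row is the pose to reach, as a shift and turn from the pose commanded when the call began, along the tool's axes at that moment; what a row does not reach only later rows make up. A row lasts 1/8 s, in which the tool goes at most 62.5 mm and 10.7 degrees, less where a joint would pass 70% of its speed; a pose out of reach is approached as far as the arm can. A call with a gripper value outside its range is refused whole. The fingers move at their own pace and stop on an object; the grip force is fixed at half the most. Time passes only in rows, so rows that repeat a pose let the fingers close. It gives the time, the measured TCP pose, the force, the opening and the grip force at its end, in the units of the state.
- robot.state(): the state, without advancing time (a new reading comes with each control period).
- robot.capture(name): name is "scene" or "top" or "wrist"; returns (picture, depth): 480x640x3 uint8, red, green, blue; 480x640 float32, m along the optical axis (not along the pixel's ray), 0 where there is no reading.
- robot.camera_model(name): a dict with "intrinsics" (3x3 intrinsics, pixels), "eye" and "rotation" of the camera in the world; the wrist camera has in their place "hand_eye" (4x4, takes a point from camera to tool coordinates, whose origin is the TCP and whose axes are the flange's). Camera axes: x right, y down, z forward; pixel columns grow to the right and rows downward; lengths in m; the calibration is good to about 2 mm. A picture is of the moment at which its call begins: read the wrist's pose just before it. camera_model takes no time and is no camera call.
- robot.close_job(): hands the job in; it is judged then, once.
Trained networks look in the newest picture that a camera, given by its name, has taken for a name from the list of things; names that differ only in an ending like _2 or _b are one class to them, and where a whole thing is asked for, a point or a joint stands for the part that bears it (a point fixed in the world has none). Each returns a list of dicts, best first, with "score" (0 to 1); they miss things now and then, are a little off and sometimes report something else, mostly with a low value. They report only what shows in the picture. A call takes as long as a camera call. They do not tell look-alikes from the thing itself.
- robot.find_in(thing, camera): "location" ([x, y, z] in m, in world coordinates, good to about 4 mm: the middle of the surface that is visible of it).
The state is a dict: "time_s": time; "joint_pos": joint angles; "qvel": joint speeds; "joint_efforts": joint torques, N m; "position": TCP position; "eef_rot": TCP orientation; "force": force on the tool from outside, world axes, zero at the start; "torque": the same for the moment, N m; "gripper_width": finger opening in m; "gripper_force": force on a finger pad.
Only numpy, scipy, OpenCV 4.12 (cv2) and the standard library are available. Lean on these libraries where they do the work, as an engineer would, in place of code of your own. Each camera call takes 0.05 s, during which the arm holds its last target. There are 200 camera calls.

TASK

Pick up the nested pair of lids by the square post of the inner lid, turn it so the inner lid's tongue faces the notch in the grease tub's rim, and lower the pair (do not drop it) until the inner lid is fully home in the tub with the tongue in the notch. Then let go of the post, take the outer lid (the dust cover) by its sleeve and lift it alone straight up clear of the post, leaving the inner lid seated undisturbed. Finish while still holding the cover level and still above the tub, not touching the inner lid; leave everything else on the bench where it is.

Things in the scene. Friction and masses are not known exactly. Their poses are not given: they have to be found in the camera images.
- tub: White open round grease tub (dark hoop and ledge) bolted down on a dark 164 mm foot. Outside 142 mm, mouth bore 132 mm, rim 80 mm above the bench. An inner ledge (bore 108 mm) 10 mm below the rim carries the inner lid, whose top ends flush with the rim. A 20 mm wide notch through the rim, 10 mm deep, is on the tub's own +x side. Origin: centre of the underside on the bench, z up.
- notch (a point): Middle of the notch in the tub's rim, level with the rim top, 70 mm from the tub's axis along the tub's +x.
- inner_lid: Inner lid, aluminium, about 0.35 kg, flat on the bench at first. Disc 126 mm across, 10 mm thick; tongue on its +x side 14 mm wide, 10 thick, out to 78 mm from the axis. Central square post 20 x 20 mm, sides along the lid's x and y, top 68 mm above the underside; at its foot a 32 mm boss, 3 mm high, centres the cover. Origin: centre of underside, z up; fully home it is 70 mm above the bench.
- tongue (a point): Point on the top face of the inner lid's tongue, 70 mm from the lid's axis along the lid's own +x, 10 mm above the lid's underside.
- post_top (a point): Centre of the top end of the square post, 68 mm above the inner lid's underside.
- cover: Outer lid (dust cover), dark steel, about 0.15 kg, loose on the inner lid's disc, the post coming up through it. Flat ring 116 mm across, 4 mm thick, with a round upright sleeve at its hole: 46 mm outside, 36 mm inside, top 26 mm above the underside. The post stands 32 mm out of it. Lifting the post carries both. Origin: centre of underside, 10 mm above the inner lid's origin; yaw is arbitrary.
- oil_filter: Bystander: white oil filter canister, 68 mm across, 72 mm high, standing; origin at the centre of its foot.
- socket: Bystander: steel deep socket, 26 mm across, 45 mm high, standing in the middle of the bench between tub and lids; origin at the centre of its foot.
- small_jar: Bystander: small amber jar, 40 mm across, 48 mm high, standing in the middle of the bench; origin at the centre of its foot.
- wrench: Bystander: wrench 170 mm long, lying flat near the robot; origin under its middle.
- screwdriver: Bystander: screwdriver 180 mm long, lying; origin under its middle.
- plug_carton: Bystander: small cardboard carton 60 x 90 x 35 mm; origin at the centre of its underside.
- spray_can: Bystander: spray can 56 mm across, 170 mm high, standing at the back of the bench; origin at the centre of its foot.
There are look-alikes about, which are no part of the job. There is more than one size of the cover; the job needs the smallest.

How it is judged:
On the way, in this order (a step that is already met when the one before it is completed fails the run):
1. the two lids are lifted together, nested, off the bench (height (world z) of inner_lid above 0.085 m and z of cover in the frame of inner_lid between 0.005 and 0.015 m and horizontal distance between cover and inner_lid below 0.01 m), for 0.1 s.
2. the inner lid is fully home in the tub, tongue in the notch, the cover still on it, and the post has been let go (z of inner_lid in the frame of tub between 0.066 and 0.073 m and horizontal distance between inner_lid and tub below 0.007 m and horizontal distance between tongue and notch below 0.01 m and angle between inner_lid's own z axis and vertical below 0.06 rad and z of cover in the frame of inner_lid between 0.005 and 0.015 m and horizontal distance between cover and inner_lid below 0.01 m and contact force between the fingers and inner_lid below 0.2 N), for 0.2 s.
At the end, for the whole second after the job is handed in: Inner lid on the ledge (-4/+3 mm), within 7 mm of centre, tilt under 0.06 rad, tongue within 10 mm of the notch, untouched by robot and cover; cover gripped (over 2 N), at rest, level within 0.2 rad, within 80 mm of the tub axis, underside at least 5 mm above the post (z of inner_lid in the frame of tub between 0.066 and 0.073 m and horizontal distance between inner_lid and tub below 0.007 m and horizontal distance between tongue and notch below 0.01 m and angle between inner_lid's own z axis and vertical below 0.06 rad and z of cover in the frame of inner_lid above 0.073 m and horizontal distance between cover and tub below 0.08 m and angle between cover's own z axis and vertical below 0.2 rad and linear speed of cover below 0.05 m/s and linear speed of inner_lid below 0.03 m/s and contact force between the fingers and cover above 2 N and contact force between cover and inner_lid below 0.1 N and contact force between each of the arm, the fingers and inner_lid below 0.2 N); the arm keeps its last pose, push and grip.
It fails at once if the cover comes off the inner lid (over 15 mm apart) while the inner lid is not seated in the tub, or the inner lid is pulled out, tipped or shifted once the cover is off (distance between cover and inner_lid above 0.025 m and not (z of inner_lid in the frame of tub between 0.066 and 0.073 m and horizontal distance between inner_lid and tub below 0.007 m and horizontal distance between tongue and notch below 0.01 m and angle between inner_lid's own z axis and vertical below 0.06 rad)).
It fails at once if the lids are dropped into the tub (inner lid over 0.5 m/s within 15 mm of its seat) (horizontal distance between inner_lid and tub below 0.03 m and z of inner_lid in the frame of tub below 0.085 m and linear speed of inner_lid above 0.5 m/s).
It fails at once if another thing on the bench is moved by more than 30 mm (distance of any of oil_filter, socket, small_jar, wrench, screwdriver, plug_carton, spray_can from where it was at the start of the episode above 0.03 m).
It also fails if it takes over 48 s, if anything falls off the work surface, if the arm or the gripper's body presses on something with over 40 N, if the wrist force passes 120 N, or if a joint passes its speed limit or range.

## Working session

There is one attempt and no reset: what is moved stays moved. The work goes in short steps, Python scripts to look and compute and a shell command to move; the robot and the scene stay as the last step left them, time stands still between calls to the robot, and variables do not carry over. Pictures are saved under pics/ and viewed, at most 10 in all, crops included, and the job is handed in when it is done.

```bash
mkdir -p pics; ls; cat > h.py <<'E'
import numpy as np, cv2
from scipy.spatial.transform import Rotation as R
from plant import robot
def cloud(name):
    s=robot.state(); im,d=robot.capture(name); m=robot.camera_model(name)
    K=np.array(m["intrinsics"]); v,u=np.mgrid[:480,:640]
    P=np.stack([(u-K[0,2])*d/K[0,0],(v-K[1,2])*d/K[1,1],d],-1)
    if "hand_eye" in m:
        T=np.array(m["hand_eye"]); P=P@T[:3,:3].T+T[:3,3]
        P=P@R.from_rotvec(s["eef_rot"]).as_matrix().T+np.array(s["position"])
    else: P=P@np.array(m["rotation"]).T+np.array(m["eye"])
    P[d==0]=np.nan
    return im,P
E
python3 - <<'E'
from h import *
for c in ("top","scene"):
    im,P=cloud(c); cv2.imwrite(f"pics/{c}0.png",im[:,:,::-1]); np.savez(f"{c}0.npz",im=im,P=P)
    print(c,robot.camera_model(c))
    for t in ("tub","notch","inner_lid","tongue","post_top","cover","socket","small_jar","spray_can","oil_filter"):
        print(t,[(np.round(r["location"],3).tolist(),round(r["score"],2)) for r in robot.find_in(t,c)])
s=robot.state();print(s)
E
```

```text
picsTraceback (most recent call last):
  File "<stdin>", line 3, in <module>
  File "h.py", line 11, in cloud
    else: P=P@np.array(m["rotation"]).T+np.array(m["eye"])
            ~~~~~~~~~~~~~~~~~~~~~~~~~~~^~~~~~~~~~~~~~~~~~~
ValueError: operands could not be broadcast together with shapes (480,640) (3,)
```

```bash
sed -i 's/P=P@np.array(m\["rotation"\]).T/P=P@R.from_rotvec(m["rotation"]).as_matrix().T/' h.py
python3 - <<'E'
from h import *
for c in ("top","scene"):
    m=robot.camera_model(c);print(c,m)
    im,P=cloud(c); cv2.imwrite(f"pics/{c}0.png",im[:,:,::-1]); np.savez(f"{c}0.npz",im=im,P=P)
    print(np.nanpercentile(P[...,2],[5,25,50,95]))
    for t in ("tub","notch","inner_lid","tongue","post_top","cover","socket","small_jar","spray_can","oil_filter"):
        print(t,[(np.round(r["location"],3).tolist(),round(r["score"],2)) for r in robot.find_in(t,c)])
s=robot.state();print(s)
E
```

```text
top {'intrinsics': array([[470.76977961,   0.        , 326.48338962],
       [  0.        , 470.76977961, 237.39390586],
       [  0.        ,   0.        ,   1.        ]]), 'eye': array([0.32354534, 0.01683837, 1.09131089]), 'rotation': array([-1.99067654,  2.21879037, -0.23995388])}
[-7.44428512e-01 -2.44546441e-03  2.46526107e-04  1.61726558e-01]
tub [([0.516, -0.153, 0.002], 0.75)]
notch [([0.509, -0.153, 0.008], 0.79), ([0.444, -0.454, 0.02], 0.19)]
inner_lid [([0.538, 0.195, 0.011], 0.58)]
tongue [([0.538, 0.193, 0.008], 0.62)]
post_top [([0.542, 0.193, 0.014], 0.9)]
cover [([0.54, 0.194, 0.01], 0.85), ([0.365, 0.231, 0.004], 0.66), ([0.371, 0.426, 0.009], 0.56)]
socket []
small_jar [([0.61, 0.008, 0.048], 0.63), ([0.502, 0.002, 0.044], 0.35)]
spray_can [([0.732, -0.164, 0.144], 0.73), ([0.537, 0.196, 0.013], 0.69), ([0.516, -0.154, 0.004], 0.39)]
oil_filter [([0.719, 0.106, 0.069], 0.87), ([0.329, -0.351, 0.008], 0.44)]
scene {'intrinsics': array([[470.25119474,   0.        , 322.1853201 ],
       [  0.        , 470.25119474, 238.20378768],
       [  0.        ,   0.        , 
[... 788 characters left out ...]
1.15, 'joint_pos': array([ 9.30903079e-01,  1.58418673e-01,  1.59701630e+00, -1.26604450e-06,
        1.38620040e+00, -2.10082921e-01]), 'qvel': array([ 7.70882286e-05, -7.14193705e-04,  4.61797050e-04, -1.21913586e-03,
       -5.99607677e-04, -1.88141306e-04]), 'joint_efforts': array([-5.98179554e-05, -3.96039641e+01, -3.31690443e+01, -1.84327300e-04,
        1.04332627e-03, -5.67633876e-06]), 'position': array([0.239597  , 0.52267544, 0.23128047]), 'eef_rot': array([-6.69955761e-01, -3.06930939e+00,  6.19461975e-05]), 'force': array([ 0.05371843, -0.37695535, -0.03309713]), 'torque': array([-0.02546889, -0.0239554 ,  0.00590902]), 'gripper_force': 0.0, 'gripper_width': 0.08557708314992815}
```

View pics/top0.png

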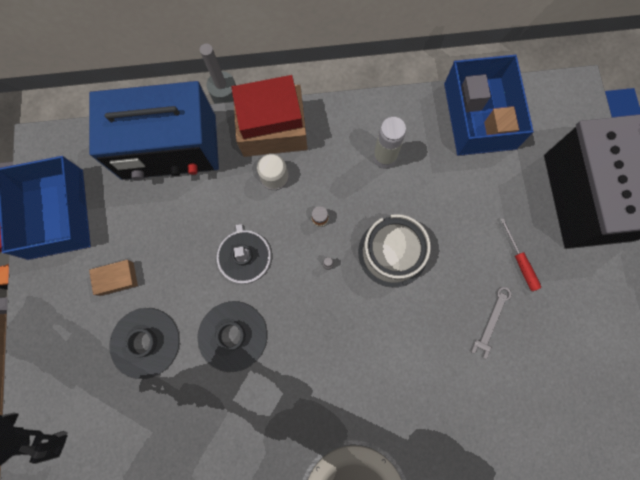

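```bash
python3 - <<'E'
from h import *
z=np.load("top0.npz"); im=z["im"]; P=z["P"]
a=cv2.resize(im[215:295,195:290],(760,640),interpolation=cv2.INTER_CUBIC)[:600,:400*2]
b=im[205:290,350:440]
out=np.hstack([cv2.resize(im[215:295,200:290],(400,356)),cv2.resize(b,(377,356))])
cv2.imwrite("pics/crop1.png",out[:,:,::-1])
def circ(xy):
    A=np.c_[2*xy,np.ones(len(xy))]; s=np.linalg.lstsq(A,(xy**2).sum(1),rcond=None)[0]
    return s[:2],np.sqrt(s[2]+s[:2]@s[:2])
m=(np.abs(P[...,2]-.08)<.005)&(np.hypot(P[...,0]-.516,P[...,1]+.153)<.09)
q=P[m][:,:2]; c,r=circ(q); print("tub rim",c,r,m.sum(),np.median(P[m][:,2]))
for _ in range(3):
    k=np.abs(np.hypot(*(q-c).T)-.0685)<.006; c,r=circ(q[k])
print(c,r,k.sum())
th=np.degrees(np.arctan2(*(q[k]-c).T[::-1])); print(np.histogram(th,bins=36,range=(-180,180))[0])
m=(P[...,2]>.055)&(P[...,2]<.08)&(np.hypot(P[...,0]-.54,P[...,1]-.195)<.06)
q=P[m]; print("post",q.mean(0),m.sum(), cv2.minAreaRect(q[:,:2].astype(np.float32)*1000))
m=(P[...,2]>.005)&(P[...,2]<.02)&(np.hypot(P[...,0]-.54,P[...,1]-.195)<.09)
q=P[m]; d=q[:,:2]; c,r=circ(d[np.hypot(*(d-[.54,.195]).T)>.05]);print("lid",c,r,m.sum(),np.median(q[:,2]))
rr=np.hypot(*(d-c).T); t=d[rr>.067]; print("tongue px",t.mean(0),len(t),np.degrees(np.arctan2(*(t.mean(0)-c)[::-1])))
E
```

```text
tub rim [ 0.51394843 -0.15390359] 0.06842575861942804 475 0.07952611010799604
[ 0.51393044 -0.15387793] 0.06844548687013481 474
[15 12 12 15 12 14 15 13 12 13 15 15 16 14 16 16 15 13  6  0 13 12 11 12
 12 13 16 15 14 14 13 14 16 14 13 13]
post [0.54066731 0.19429294 0.06664399] 96 ((541.5164794921875, 194.86492919921875), (20.459497451782227, 19.921945571899414), 5.523238182067871)
lid [0.54195363 0.19465129] 0.05777041260286671 1983 0.013249435897298323
tongue px [0.58270895 0.19221277] 37 -3.424101079347834
```

View pics/crop1.png

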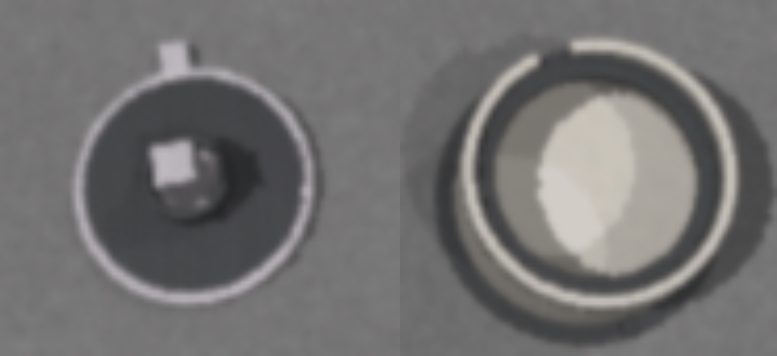

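```bash
R='x'; python3 -m crank '[[[-411,-172,-20],[0,0,1.047],100],[[-411,-172,-20],[0,0,1.047],100],[[-411,-172,-20],[0,0,1.047],100],[[-411,-172,-20],[0,0,1.047],100],[[-411,-172,-20],[0,0,1.047],100],[[-411,-172,-20],[0,0,1.047],100],[[-411,-172,-20],[0,0,1.047],100],[[-411,-172,-20],[0,0,1.047],100],[[-411,-172,-20],[0,0,1.047],100],[[-411,-172,-20],[0,0,1.047],100],[[-411,-172,-20],[0,0,1.047],100]]'
python3 - <<'E'
from h import *
print(robot.camera_model("wrist"))
im,P=cloud("wrist"); cv2.imwrite("pics/w1.png",im[:,:,::-1]); np.savez("w1.npz",im=im,P=P)
print(robot.state()["joint_pos"], P[::80,::80,2].round(3))
E
```

```text
time_s: 2.52
position: [0.5407, 0.1963, 0.2513]
eef_rot: [-2.112, -2.325, 0.0]
force: [-0.4, 0.7, -0.4]
gripper_width: 0.0852
gripper_force: 0.0
{'intrinsics': array([[357.59431178,   0.        , 321.72094065],
       [  0.        , 357.59431178, 237.21241981],
       [  0.        ,   0.        ,   1.        ]]), 'hand_eye': array([[-3.05085318e-04, -9.63329946e-01, -2.68319440e-01,
         6.76990570e-02],
       [ 9.99999953e-01, -2.85802939e-04, -1.10922914e-04,
        -3.74662692e-05],
       [ 3.01688800e-05, -2.68319461e-01,  9.63329988e-01,
        -1.42785658e-01],
       [ 0.00000000e+00,  0.00000000e+00,  0.00000000e+00,
         1.00000000e+00]])}
[1.37981208e-01 1.45992517e-01 1.57112223e+00 5.23193611e-05
 1.42456741e+00 4.20593667e-02] [[-0.     0.001  0.006  0.001  0.001  0.001  0.001 -0.   ]
 [-0.001 -0.     0.005 -0.     0.     0.001 -0.001  0.009]
 [-0.001  0.002  0.001 -0.     0.014  0.    -0.     0.048]
 [ 0.     0.002  0.     0.     0.014 -0.     0.002  0.009]
 [ 0.     0.001  0.002  0.001  0.001 -0.001  0.282  0.063]
 [ 0.328  0.32   0.333 -0.     0.     0.002  0.333  0.319]]
```

View pics/w1.png

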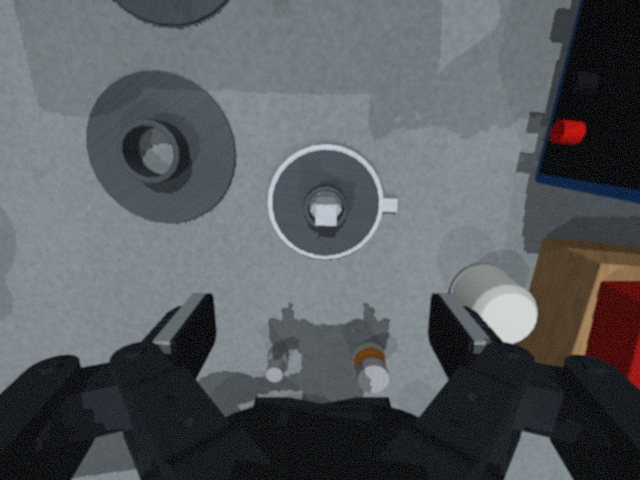

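```bash
cat >> h.py <<'E'
def circ(xy):
    A=np.c_[2*xy,np.ones(len(xy))]; s=np.linalg.lstsq(A,(xy**2).sum(1),rcond=None)[0]
    return s[:2],np.sqrt(s[2]+s[:2]@s[:2])
E
python3 - <<'E'
from h import *
z=np.load("w1.npz"); im=z["im"]; P=z["P"]
s=robot.state(); M=R.from_rotvec(s["eef_rot"]).as_matrix(); print(s["position"],M[:,1],np.degrees(np.arctan2(M[1,1],M[0,1])))
g0=np.array([.541,.195])
rr=np.hypot(P[...,0]-g0[0],P[...,1]-g0[1])
m=(P[...,2]>.06)&(P[...,2]<.075)&(rr<.04)
q=P[m];print("post",np.median(q,0),m.sum(),cv2.minAreaRect((q[:,:2]*1000).astype(np.float32)))
br=im.min(2)
m=(br>130)&(P[...,2]>.004)&(P[...,2]<.018)&(rr>.05)&(rr<.066)
c,r=circ(P[m][:,:2]); print("lid ring",c,r,m.sum())
m=(P[...,2]>.004)&(P[...,2]<.018)&(np.hypot(P[...,0]-c[0],P[...,1]-c[1])<.09)&(np.hypot(P[...,0]-c[0],P[...,1]-c[1])>.066)
t=P[m][:,:2]; print("tongue",t.mean(0),len(t),np.degrees(np.arctan2(*(t.mean(0)-c)[::-1])), cv2.minAreaRect((t*1000).astype(np.float32)))
# notch from top
P=np.load("top0.npz")["P"]
m=(np.abs(P[...,2]-.08)<.005)&(np.hypot(P[...,0]-.514,P[...,1]+.154)<.09)
q=P[m][:,:2]-[.5139,-.1539]; th=np.sort(np.degrees(np.arctan2(q[:,1],q[:,0]))); i=np.argmax(np.diff(th)); print("gap",th[i-2:i+4])
E
```

```text
[0.54082482 0.19616734 0.25132453] [ 9.95403753e-01  9.57672235e-02 -9.15992136e-05] 5.495479849086116
post [0.54403809 0.19578104 0.06818055] 486 ((544.28759765625, 195.20333862304688), (19.74180793762207, 19.956634521484375), 5.554864883422852)
lid ring [0.5443666 0.194938 ] 0.06012021022902897 1569
tongue [0.61592462 0.20116786] 154 4.975641250230379 ((615.9251708984375, 200.7458953857422), (12.077751159667969, 13.99754524230957), 2.971071481704712)
gap [ 2.68957747  3.46499892  3.46786408 21.54889815 21.69862194 22.45329906]
```

```bash
python3 -m crank '[[[-1,3.5,60],[0,0,0],100],[[-1,3.5,120],[0,0,0],100],[[-1,3.5,160],[0,0,0],100],[[-1,3.5,190],[0,0,0],80],[[-1,3.5,208],[0,0,0],60],[[-1,3.5,208],[0,0,0],0],[[-1,3.5,208],[0,0,0],0],[[-1,3.5,208],[0,0,0],0],[[-1,3.5,208],[0,0,0],0],[[-1,3.5,208],[0,0,0],0],[[-1,3.5,208],[0,0,0],0]]'; python3 - <<'E'
from h import *
im,P=cloud("wrist"); cv2.imwrite("pics/w2.png",im[:,:,::-1])
E
```

```text
time_s: 3.95
position: [0.5462, 0.1947, 0.0447]
eef_rot: [2.114, 2.322, 0.003]
force: [-1.2, 1.4, 6.2]
gripper_width: 0.0187
gripper_force: 61.8
```

View pics/w2.png

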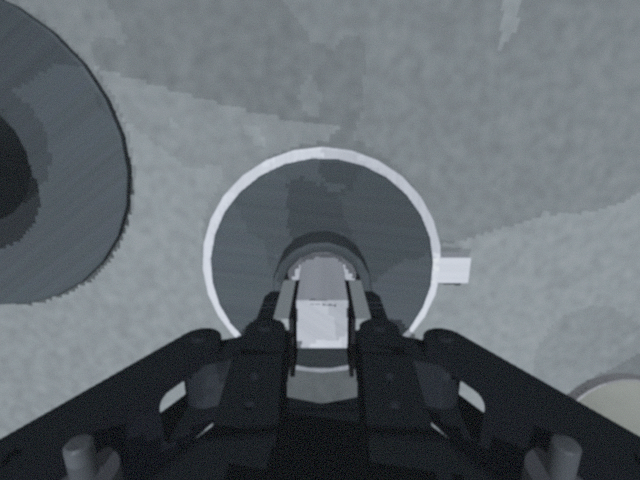

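```bash
python3 -m crank '[[[0,0,-10],[0,0,0],0],[[0,0,-30],[0,0,0],0],[[0,0,-60],[0,0,0],0],[[0,0,-100],[0,0,0],0],[[0,0,-140],[0,0,0],0],[[0,0,-170],[0,0,0],0],[[0,0,-170],[0,0,0],0]]' && python3 -m crank '[[[-20,-3,0],[0,0,0],0],[[-55,-9,0],[0,0,-0.02],0],[[-95,-15,0],[0,0,-0.04],0],[[-135,-22,0],[0,0,-0.06],0],[[-175,-28,0],[0,0,-0.08],0],[[-215,-34,0],[0,0,-0.1],0],[[-255,-41,0],[0,0,-0.126],0],[[-295,-47,0],[0,0,-0.126],0],[[-335,-54,0],[0,0,-0.126],0],[[-375,-60,0],[0,0,-0.126],0],[[-415,-66,0],[0,0,-0.126],0],[[-450,-72,0],[0,0,-0.126],0],[[-470,-75,0],[0,0,-0.126],0],[[-475,-76,0],[0,0,-0.126],0],[[-475,-76,0],[0,0,-0.126],0],[[-475,-76,0],[0,0,-0.126],0],[[-475,-76,0],[0,0,-0.126],0]]'; python3 - <<'E'
from h import *
im,P=cloud("wrist"); cv2.imwrite("pics/w3.png",im[:,:,::-1]); np.savez("w3.npz",im=im,P=P)
E
```

```text
time_s: 4.88
position: [0.5469, 0.1946, 0.217]
eef_rot: [2.112, 2.32, 0.008]
force: [0.4, -0.6, -5.8]
gripper_width: 0.0187
gripper_force: 60.2
time_s: 7.0
position: [0.5143, -0.2847, 0.2134]
eef_rot: [-1.963, -2.453, -0.0]
force: [-0.3, 0.5, -5.1]
gripper_width: 0.0187
gripper_force: 60.2
```

View pics/w3.png

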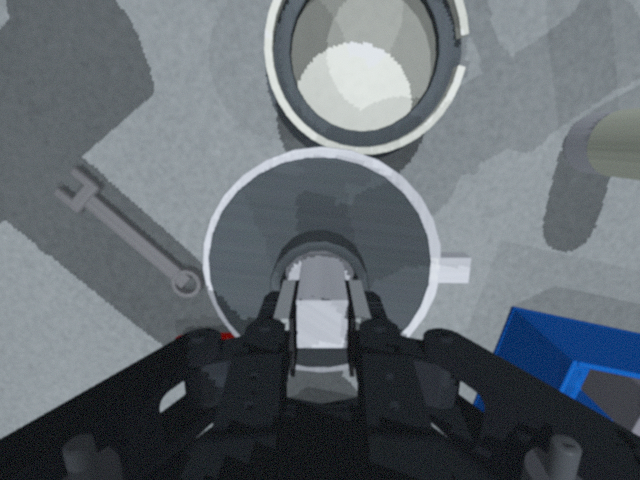

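```bash
cat > meas.py <<'E'
from h import *
import sys
def run(f):
    z=np.load(f); im=z["im"]; P=z["P"]; s=robot.state()
    M=R.from_rotvec(s["eef_rot"]).as_matrix(); print("tcp",s["position"].round(4),"yaw",np.degrees(np.arctan2(M[1,1],M[0,1])).round(2),"z",M[:,2].round(4))
    br=im.min(2).astype(int); tc=s["position"]
    # held lid ring
    rr=np.hypot(P[...,0]-tc[0],P[...,1]-tc[1]); zl=tc[2]-.0445+.010
    m=(np.abs(P[...,2]-zl)<.012)&(rr<.09)&(br>120)
    c=tc[:2].copy()
    for _ in range(5):
        d=np.hypot(P[...,0]-c[0],P[...,1]-c[1]); k=m&(d>.055)&(d<.066); c,r=circ(P[k][:,:2])
    q=P[k]; pl=np.linalg.lstsq(np.c_[q[:,:2]-c,np.ones(len(q))],q[:,2],rcond=None)[0]
    print("lid",c.round(4),r.round(4),k.sum(),"plane",pl.round(4))
    d=np.hypot(P[...,0]-c[0],P[...,1]-c[1]); k=m&(d>.066)&(d<.085); t=P[k]
    print("tongue",t.mean(0).round(4),k.sum(),"ang",np.degrees(np.arctan2(*(t[:,:2].mean(0)-c)[::-1])).round(2),cv2.minAreaRect((t[:,:2]*1000).astype(np.float32)))
    g=np.array([.514,-.154]); m=(np.abs(P[...,2]-.08)<.006)&(br>110)
    for _ in range(6):
        d=np.hypot(P[...,0]-g[0],P[...,1]-g[1]); k=m&(d>.06)&(d<.076); g,r=circ(P[k][:,:2])
    q=P[k]; print("tub",g.round(4),r.round(4),k.sum(),np.median(q[:,2]))
    th=np.sort(np.degrees(np.arctan2(*(q[:,:2]-g).T[::-1]))); k=(th>-30)&(th<50); th=th[k]; i=np.argmax(np.diff(th)); print("gap",th[i-1:i+3],th[i:i+2].mean())
run(sys.argv[1])
E
python3 meas.py w3.npz
```

```text
tcp [ 0.5143 -0.2849  0.2134] yaw 12.67 z [ 1.e-04  1.e-04 -1.e+00]
lid [ 0.5137 -0.2843] 0.0605 5026 plane [-0.0022 -0.005   0.1791]
tongue [ 0.5837 -0.2674  0.1777] 721 ang 13.6 ((584.0761108398438, -268.7177734375), (12.823904991149902, 14.945256233215332), 13.078460693359375)
tub [ 0.5163 -0.1546] 0.0681 2932 0.08012368790710289
gap [ 4.27664424  4.63723949 20.86402524 20.9919646 ] 12.750632366772624
```

```bash
python3 -m crank '[[[15,4,0],[0,0,0],0],[[45,11,0],[0,0,0],0],[[80,20,0],[0,0,0],0],[[110,27,0],[0,0,0],0],[[126,31,0],[0,0,0],0],[[126,31,20],[0,0,0],0],[[126,31,50],[0,0,0],0],[[126,31,70],[0,0,0],0],[[126,31,76],[0,0,0],0],[[126,31,76],[0,0,0],0],[[126,31,76],[0,0,0],0]]'; python3 - <<'E'
from h import *
im,P=cloud("wrist"); cv2.imwrite("pics/w4.png",im[:,:,::-1]); np.savez("w4.npz",im=im,P=P)
E
python3 meas.py w4.npz
```

```text
time_s: 8.43
position: [0.5176, -0.1564, 0.1386]
eef_rot: [1.963, 2.45, 0.001]
force: [0.1, -1.1, -5.4]
gripper_width: 0.0184
gripper_force: 60.2
tcp [ 0.5176 -0.1564  0.1386] yaw 12.6 z [ 0.0021 -0.0012 -1.    ]
lid [ 0.5171 -0.1556] 0.0605 4625 plane [-0.0011 -0.0061  0.1044]
tongue [ 0.5873 -0.1392  0.1032] 716 ang 13.11 ((587.6552734375, -140.4212646484375), (12.583409309387207, 14.528226852416992), 11.39767074584961)
tub [ 0.5165 -0.1546] 0.0689 3386 0.08016309782777359
gap [22.23232329 22.40333969 22.81582349 22.87499979] 22.609581592770496
```

View pics/w4.png

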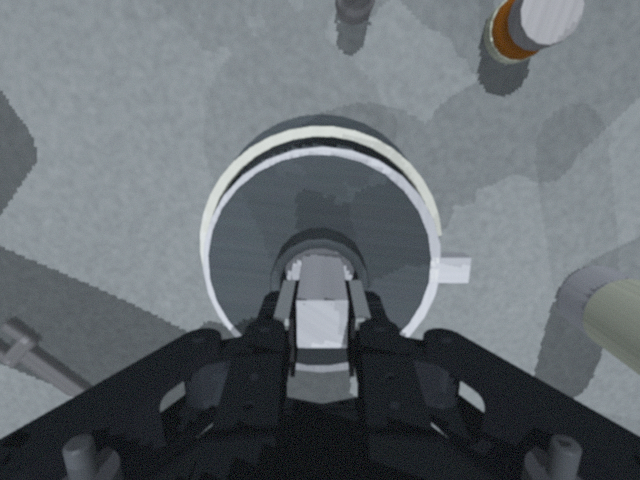

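```bash
python3 -m crank '[[[1,-0.5,5],[0,0,0],0],[[1,-0.5,10],[0,0,0],0],[[1,-0.5,13],[0,0,0],0],[[1,-0.5,16],[0,0,0],0],[[1,-0.5,19],[0,0,0],0],[[1,-0.5,21],[0,0,0],0],[[1,-0.5,21],[0,0,0],0],[[1,-0.5,21],[0,0,0],0]]'; python3 - <<'E'
from h import *
im,P=cloud("wrist"); cv2.imwrite("pics/w5.png",im[:,:,::-1]); np.savez("w5.npz",im=im,P=P)
E
python3 meas.py w5.npz
```

```text
time_s: 9.48
position: [0.5162, -0.1551, 0.1165]
eef_rot: [1.964, 2.452, 0.0]
force: [-1.2, 0.7, -5.4]
gripper_width: 0.0187
gripper_force: 60.2
tcp [ 0.5162 -0.1551  0.1165] yaw 12.6 z [ 3.e-04 -2.e-04 -1.e+00]
lid [ 0.5138 -0.155 ] 0.0617 6002 plane [ 0.0116 -0.0037  0.0815]
tongue [ 0.5295 -0.1295  0.0801] 6011 ang 58.27 ((514.9567260742188, -152.68783569335938), (142.33926391601562, 137.93075561523438), 47.80381393432617)
tub [ 0.5171 -0.1536] 0.0667 9902 0.08055693501649011
gap [18.37674661 18.4363765  19.23006486 19.36672864] 18.833220682212684
```

```bash
python3 -m crank '[[[0,0,1],[0,0,0],0],[[0,0,2],[0,0,0],0],[[0,0,3],[0,0,0],0],[[0,0,3],[0,0,0],0],[[0,0,3],[0,0,0],0]]'; python3 - <<'E'
from h import *
im,P=cloud("wrist"); cv2.imwrite("pics/w6.png",im[:,:,::-1]); np.savez("w6.npz",im=im,P=P)
E
```

```text
time_s: 10.15
position: [0.5162, -0.1551, 0.1147]
eef_rot: [1.964, 2.452, -0.0]
force: [-5.5, 2.2, 6.0]
gripper_width: 0.0191
gripper_force: 61.7
```

View pics/w6.png

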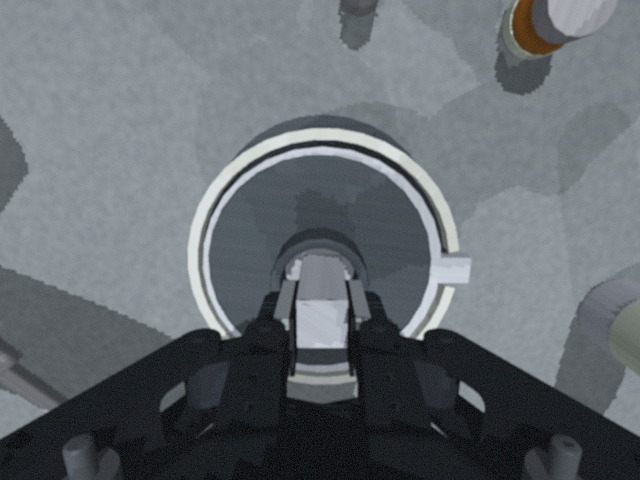

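```bash
python3 -m crank '[[[0,0,0],[0,0,0],100],[[0,0,0],[0,0,0],100],[[0,0,0],[0,0,0],100],[[0,0,0],[0,0,0],100],[[0,0,0],[0,0,0],100],[[0,0,0],[0,0,0],100],[[0,0,0],[0,0,0],100]]'; python3 - <<'E'
from h import *
im,P=cloud("wrist"); cv2.imwrite("pics/w7.png",im[:,:,::-1]); np.savez("w7.npz",im=im,P=P)
g=np.array([.5165,-.1548]); d=np.hypot(P[...,0]-g[0],P[...,1]-g[1])
m=(d<.03)&(np.abs(P[...,2]-.138)<.005); q=P[m]; print("post",q.mean(0),m.sum(),cv2.minAreaRect((q[:,:2]*1000).astype(np.float32)))
m=(d<.03)&(np.abs(P[...,2]-.106)<.004); q=P[m]; c,r=circ(q[:,:2]); print("sleeve",c,r,m.sum(),np.median(q[:,2]))
E
python3 meas.py w7.npz
```

```text
time_s: 11.08
position: [0.5161, -0.155, 0.1133]
eef_rot: [-1.964, -2.452, -0.0]
force: [-0.2, 0.5, -0.2]
gripper_width: 0.0854
gripper_force: 0.0
post [ 0.51564193 -0.15324375  0.13791793] 2888 ((515.9011840820312, -154.47999572753906), (20.009658813476562, 21.26836585998535), 12.203777313232422)
sleeve [ 0.51417941 -0.15265779] 0.019454282837362474 2748 0.1059614892728549
tcp [ 0.5161 -0.155   0.1133] yaw 12.61 z [-0.  0. -1.]
lid [ 0.514  -0.1547] 0.0616 6559 plane [ 0.0035 -0.0092  0.08  ]
tongue [ 0.5275 -0.1387  0.08  ] 6620 ang 49.82 ((516.412841796875, -154.28387451171875), (142.42982482910156, 142.1692352294922), 56.79997634887695)
tub [ 0.5172 -0.1534] 0.0667 10915 0.08019144473617137
gap [-8.82711451 -7.80717215  0.10678394  0.22986253] -3.8501941029514946
```

View pics/w7.png

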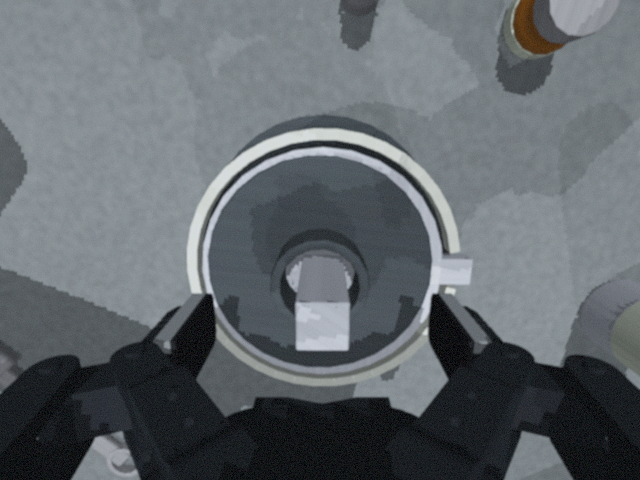

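```bash
python3 -m crank '[[[0,0,10],[0,0,0],100],[[0,0,20],[0,0,0],100],[[0,0,28],[0,0,0],100],[[0,0,28],[0,0,0],80],[[0,0,28],[0,0,0],65],[[0,0,28],[0,0,0],65],[[0,0,28],[0,0,0],0],[[0,0,28],[0,0,0],0],[[0,0,28],[0,0,0],0],[[0,0,28],[0,0,0],0],[[0,0,28],[0,0,0],0]]'; python3 - <<'E'
from h import *
im,P=cloud("wrist"); cv2.imwrite("pics/w8.png",im[:,:,::-1]); np.savez("w8.npz",im=im,P=P)
E
```

```text
time_s: 12.5
position: [0.5166, -0.1554, 0.0863]
eef_rot: [1.963, 2.451, 0.0]
force: [-1.4, 1.1, 6.1]
gripper_width: 0.0444
gripper_force: 61.1
```

View pics/w8.png

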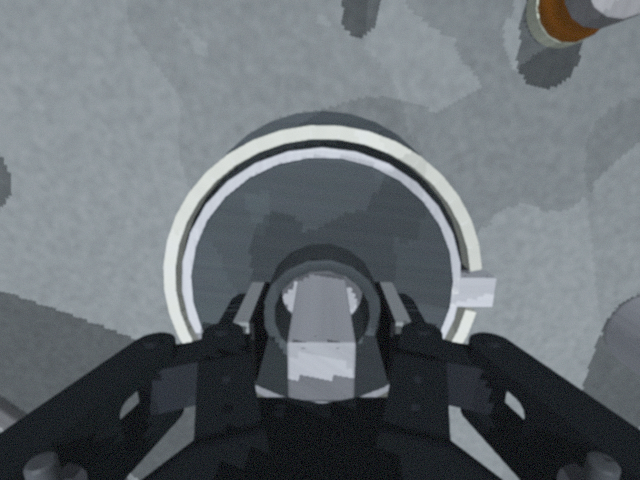

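```bash
python3 -m crank '[[[0,0,-2],[0,0,0],0],[[0,0,-5],[0,0,0],0],[[0,0,-8],[0,0,0],0],[[0,0,-8],[0,0,0],0]]'
```

```text
time_s: 13.05
position: [0.5162, -0.1551, 0.0935]
eef_rot: [1.964, 2.452, 0.0]
force: [0.3, -0.3, -1.1]
gripper_width: 0.0442
gripper_force: 61.3
```

```bash
python3 -m crank '[[[0,0,-5],[0,0,0],0],[[0,0,-13],[0,0,0],0],[[0,0,-23],[0,0,0],0],[[0,0,-33],[0,0,0],0],[[0,0,-43],[0,0,0],0],[[0,0,-53],[0,0,0],0],[[0,0,-63],[0,0,0],0],[[0,0,-73],[0,0,0],0],[[0,0,-80],[0,0,0],0],[[0,0,-83],[0,0,0],0],[[0,0,-83],[0,0,0],0],[[0,0,-83],[0,0,0],0],[[0,0,-83],[0,0,0],0]]'; python3 - <<'E'
from h import *
im,P=cloud("scene"); m=np.array(robot.camera_model("scene")["eye"])
d=np.hypot(P[...,0]-.516,P[...,1]+.155)
v,u=np.nonzero((d<.1)&(P[...,2]>.02)&(P[...,2]<.3)); y0,y1,x0,x1=max(v.min()-20,0),v.max()+20,max(u.min()-20,0),u.max()+20
cv2.imwrite("pics/s9.png",cv2.resize(im[y0:y1,x0:x1,::-1],None,fx=2.5,fy=2.5)[:600,:800])
E
```

```text
time_s: 14.68
position: [0.5159, -0.1549, 0.1759]
eef_rot: [-1.964, -2.451, 0.0]
force: [-0.7, -0.2, -1.5]
gripper_width: 0.0439
gripper_force: 61.3
```

View pics/s9.png

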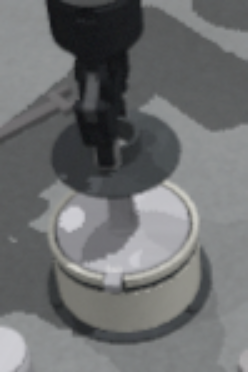

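The crop shows the cover at about (115,150), held level and clear of the post. The inner lid sits flush in the tub with its tongue in the notch at about (115,280).

```bash
python3 -c "
from plant import robot; print(robot.close_job())"
```

```text
the job is handed in; nothing more can be done
None
```

I handed the job in after 14.7 s: the inner lid is home in the tub with its tongue in the notch, and the cover is held level about 30 mm above the post; no verdict came back.

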